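# Change over the crimp dies at the hose counter

## Robot

A 6-joint arm with a two-finger parallel gripper is mounted at the origin on a cart in front of the work surface, level with it; the furniture and walls round the work are solid. World frame = base frame: x ahead of the robot, y to its left, z up, the work surface at z = 0. Lengths are in m, angles in rad, forces in N, time in s.
With the tool pointing down it reaches from about 0.35 to 0.925 m from the base axis. Payload 6.4 kg.
Tool frame: the origin (TCP) lies midway between the tips of the shut fingers; the grasp point (between the pads) lies 19 mm behind it; z points along the fingers, y is the line along which they close (so a half turn about z gives the same grasp; the last joint's range is limited). The gripper opens to 94 mm and grips with 3 to 60 N. Pads are 16 mm wide; open, the fingers measure 119 mm over their backs; the gripper's body (75 mm by 177 mm) begins 78 mm behind the grasp point.
Start: joints at [0.953, 0.245, 1.558, -0, 1.339, -0.174], TCP at [0.279, 0.587, 0.205] pointing down, gripper open.
Joint ranges: [-3.13, 3.13], [-1.02, 2.26], [0.13, 2.54], [-0.95, 4.09], [0.21, 2.88], [-2.74, 2.74]. Speed limits (rad/s): [2.57, 2.57, 3.14, 3.14, 3.14, 3.14].

## Interface

Orientations are given as a unit quaternion [w, x, y, z].
In Python, from rig import r gives the robot as it stands.
- The arm moves only by the shell command python3 -m creep 'ROWS' [FORCE]. ROWS is JSON, a list of rows, each an object with "xyz": the shift along the tool's x, y, z in mm, a list of three; "rotation": the turn, a rotation vector about the tool's x, y, z in degrees, a list of three; "hand": the finger opening in mm, from 0 to 94. In form: [{"xyz": [dx, dy, dz], "rotation": [wx, wy, wz], "hand": hand}, ...]. A call has exactly 8 rows; each row is the pose to reach, as a shift and turn from the pose commanded when the call began, along the tool's axes at that moment; what a row does not reach only later rows make up. A row lasts 1/10 s, in which the tool goes at most 50 mm and 8.59 degrees, less where a joint would pass 70% of its speed; a pose out of reach is approached as far as the arm can. A call with a gripper value outside its range is refused whole. The fingers move at their own pace and stop on an object; FORCE is the grip in N (left out, the last holds). Time passes only in rows, so rows that repeat a pose let the fingers close, or fill a call up. It gives the time, the measured TCP pose, the force, the opening and the grip force at its end, in the units of the state.
- r.observe(): the state, without advancing time (a new reading comes with each control period).
- r.read_camera(name): name is "scene" or "top"; returns the picture (480x640x3 uint8, red, green, blue); there is no depth.
- r.camera_info(name): a dict with "fx", "fy", "cx", "cy" (pixels), "origin" and "orientation" of the camera in the world. Camera axes: x right, y up, looking along -z (the intrinsics and any distortion apply to the point x, -y, -z); pixel columns grow to the right and rows downward; lengths in m; the calibration is good to about 2 mm. A picture is of the moment at which its call begins. camera_info takes no time and is no camera call.
- r.hand_in(): hands the job in; it is judged then, once.
The state is a dict: "t": time; "qpos": joint angles; "qvel": joint speeds; "tau": joint torques, N m; "tcp_pos": TCP position; "orientation": TCP orientation; "contact_force": force on the tool from outside, world axes, zero at the start; "moment": the same for the moment, N m; "opening": finger opening in m; "gripper_force": force on a finger pad.
Only numpy, scipy, OpenCV 4.12 (cv2) and the standard library are available. Lean on these libraries where they do the work, as an engineer would, in place of code of your own. Each camera call takes 0.05 s, during which the arm holds its last target. There are 200 camera calls.

## Task

Set the hose counter up for the next three crimping jobs. The zinc ferrule left standing in the largest die set is from the last job: take it out and stand it upright in the round steel dish, to make room for the brass ferrule, which goes into that die set. Stand each of the two loose zinc ferrules in the die set whose bore it fits (the bigger in the middle die set, the smaller in the smallest), all three upright and right down on the counter inside the bore, and leave the brass coupler and the red-and-white carton where they are.

Things in the scene. Friction and masses are not known exactly. Their poses are not given: they have to be found in the camera images.
- old_ferrule: Plain silvery zinc crimp ferrule of the last job, 38 mm diameter, 52 mm high, about 0.13 kg. It stands at the start in the bore of die_large with its top 19 mm above the die's top face. Origin at the centre of its underside, z up along its axis; grasp it from outside, round the part that stands out (nothing can be put into a ferrule's own bore).
- brass_ferrule: Brass-coloured crimp ferrule, 38 mm diameter, 52 mm high, about 0.11 kg, standing upright on the counter. Origin at the centre of its underside, z up. It belongs in die_large. To set it down in the die, grasp it by its upper 16 mm (the die is 33 mm high).
- mid_ferrule: Silvery zinc crimp ferrule of the middle size, 32 mm diameter, 45 mm high, about 0.07 kg, standing upright on the counter. Origin at the centre of its underside, z up. It belongs in die_mid. To set it down in the die, grasp it by its upper 14 mm (the die is 28 mm high).
- small_ferrule: Silvery zinc crimp ferrule of the smallest size, 25 mm diameter, 34 mm high, about 0.09 kg, standing upright on the counter. Origin at the centre of its underside, z up. It belongs in die_small. To set it down in the die, grasp it by its upper 11 mm (the die is 20 mm high).
- die_large: Largest crimp die set: ring of eight dark steel segments with a red band round the outside, 88 mm outer diameter, 33 mm high, upright bore of 42 mm through to the counter; the mouth has a bright chamfer 4.5 mm wide and deep (51 mm at the top). Too heavy to shift. Origin on the bore's axis at the counter, z up. At the start old_ferrule stands in it.
- die_mid: Middle crimp die set: ring of eight dark steel segments with a blue band, 78 mm outer diameter, 28 mm high, upright bore of 36 mm through to the counter, chamfered mouth 45 mm at the top. Too heavy to shift. Origin on the bore's axis at the counter, z up.
- die_small: Smallest crimp die set: ring of eight dark steel segments with a yellow band, 68 mm outer diameter, 20 mm high, upright bore of 29 mm through to the counter, chamfered mouth 38 mm at the top. Too heavy to shift. Origin on the bore's axis at the counter, z up.
- dish: Round shallow steel parts dish for left-over parts, 121 mm across the rim, 18 mm high, flat floor about 98 mm across and 5 mm above the counter. Does not shift. Origin at its centre at the counter, z up.
- coupler: Bystander: brass quick coupling standing on its face, 34 mm diameter, 52 mm high. Origin at the centre of its underside, z up. Leave it alone.
- filter_carton: Bystander: small red-and-white filter carton standing upright, 50 x 60 x 90 mm (x, y, z). Origin at the centre of its underside, z up. Leave it alone.
There are look-alikes about, which are no part of the job. What is shaped like the mid_ferrule but turquoise is not meant. Leave any orange look-alike of the brass_ferrule alone.

How it is judged:
At the end, for the whole second after the job is handed in: Brass, middle and smallest ferrules stand in the largest, middle and smallest die sets: upright (0.15 rad), within 8 mm of the bore axis, within 4 mm of the counter. The old ferrule stands upright in the dish, within 34 mm of its centre. All at rest; coupler and carton within 25 mm of their start (horizontal distance between brass_ferrule and die_large below 0.008 m and z of brass_ferrule in the frame of die_large below 0.004 m and angle between each of brass_ferrule, mid_ferrule, small_ferrule, old_ferrule's own z axis and vertical below 0.15 rad and linear speed of each of brass_ferrule, mid_ferrule, small_ferrule, old_ferrule below 0.02 m/s and horizontal distance between mid_ferrule and die_mid below 0.008 m and z of mid_ferrule in the frame of die_mid below 0.004 m and horizontal distance between small_ferrule and die_small below 0.008 m and z of small_ferrule in the frame of die_small below 0.004 m and horizontal distance between old_ferrule and dish below 0.034 m and z of old_ferrule in the frame of dish below 0.01 m and distance of each of coupler, filter_carton from where it was at the start of the episode below 0.025 m and angle between each of coupler, filter_carton's own z axis and vertical below 0.2 rad); the robot touches nothing.
It fails at once if the brass coupler is shoved aside (over 25 mm) or knocked over (distance of coupler from where it was at the start of the episode above 0.025 m or angle between coupler's own z axis and vertical above 0.5 rad).
It fails at once if the red-and-white carton is shoved aside (over 25 mm) or knocked over (distance of filter_carton from where it was at the start of the episode above 0.025 m or angle between filter_carton's own z axis and vertical above 0.5 rad).
It also fails if it takes over 109 s, if anything falls off the work surface, if the arm or the gripper's body presses on something with over 40 N, if the wrist force passes 120 N, or if a joint passes its speed limit or range.

## Working session

There is one attempt and no reset: what is moved stays moved. The work goes in short steps, Python scripts to look and compute and a shell command to move; the robot and the scene stay as the last step left them, time stands still between calls to the robot, and variables do not carry over. Pictures are saved under pics/ and viewed, at most 14 in all, crops included, and the job is handed in when it is done.

```bash
ls; mkdir -p pics; python3 - <<'E'
from rig import r
import cv2
for n in("scene","top"):
    im=r.read_camera(n); cv2.imwrite(f"pics/{n}0.png",im[:,:,::-1]); print(n,r.camera_info(n))
print(r.observe())
E
```

```text
pics
scene {'fx': 577.2515018502877, 'fy': 577.2515018502877, 'cx': 328.0442383868328, 'cy': 239.68108900322395, 'origin': array([-0.19207222,  0.84611893,  0.67378439]), 'orientation': array([-0.29737917, -0.16937466,  0.4626341 ,  0.817831  ])}
top {'fx': 440.1733024105249, 'fy': 440.1733024105249, 'cx': 320.5110183298273, 'cy': 239.91711784897308, 'origin': array([0.41812351, 0.03132863, 0.93393373]), 'orientation': array([-0.69844454, -0.01722713,  0.04384511,  0.71411208])}
{'t': 0.1, 'qpos': array([ 9.52913785e-01,  2.45722934e-01,  1.55886044e+00, -2.95625075e-05,
        1.33866267e+00, -1.74113085e-01]), 'qvel': array([-0.00043418, -0.00252052, -0.00263807, -0.00094084, -0.00158183,
       -0.00042009]), 'tau': array([ 1.06888938e-04, -4.16917133e+01, -3.15524769e+01,  6.87148352e-02,
        3.10242630e-02, -6.04575462e-05]), 'tcp_pos': array([0.27877965, 0.58660627, 0.20448619]), 'orientation': array([-3.05610774e-04,  2.20065132e-01,  9.75484830e-01, -7.68265285e-04]), 'contact_force': array([ 0.17472011, -0.41381943,  0.56350811]), 'moment': array([-0.01462312, -0.00050003,  0.02100281]), 'gripper_force': 0.0, 'opening': 0.09389284223166036}
```

View pics/top0.png

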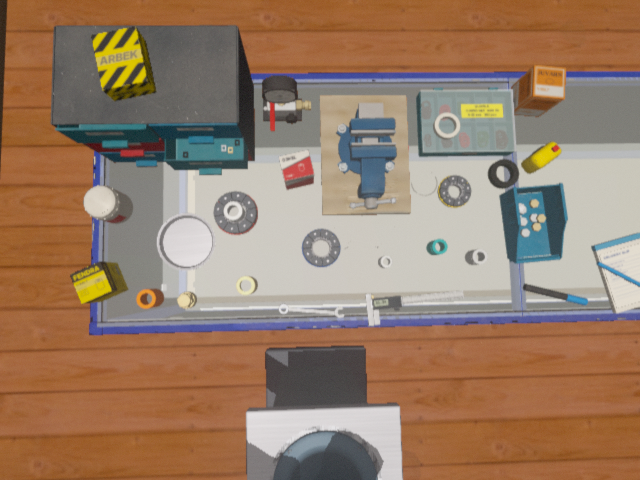

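View pics/scene0.png

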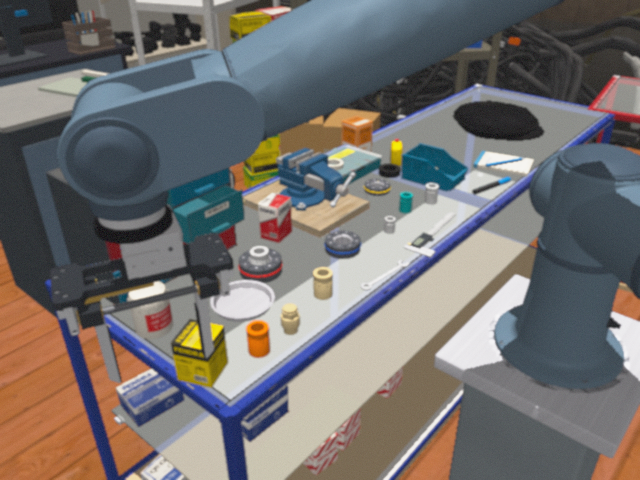

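```bash
python3 - <<'E'
import cv2,numpy as np
im=cv2.imread("pics/top0.png")
def c(x,y,s=28):return cv2.resize(im[y-s:y+s,x-s:x+s],(260,260),interpolation=cv2.INTER_CUBIC)
P=[(235,213),(321,247),(455,191),(246,285),(385,262),(477,257)]
t=[c(*p) for p in P]
cv2.imwrite("pics/crops.png",np.vstack([np.hstack(t[:3]),np.hstack(t[3:])]))
E
```

```text
(no output)
```

View pics/crops.png

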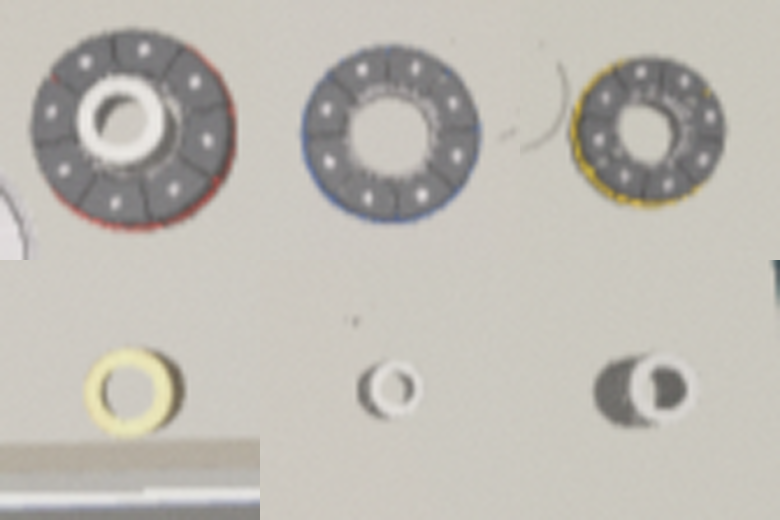

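```bash
cat > h.py <<'E'
import cv2,numpy as np
from scipy.spatial.transform import Rotation as R
from rig import r
def ray(cam,u,v,z):
    i=r.camera_info(cam);q=i["orientation"];M=R.from_quat([q[1],q[2],q[3],q[0]])
    d=M.apply([(u-i["cx"])/i["fx"],-(v-i["cy"])/i["fy"],-1]);o=i["origin"]
    return o+d*(z-o[2])/d[2]
def blob(im,u,v,s,test,k=4):
    "largest blob of mask round (u,v): hull centroid, equivalent diameter px"
    c=cv2.resize(im[v-s:v+s,u-s:u+s],None,fx=k,fy=k,interpolation=cv2.INTER_CUBIC)
    hsv=cv2.cvtColor(c,cv2.COLOR_RGB2HSV).astype(int)
    m=test(hsv).astype(np.uint8)
    cs=cv2.findContours(m,cv2.RETR_EXTERNAL,cv2.CHAIN_APPROX_NONE)[0]
    h=cv2.convexHull(max(cs,key=cv2.contourArea));M=cv2.moments(h)
    x,y=M["m10"]/M["m00"],M["m01"]/M["m00"]
    return (x+.5)/k-.5+u-s,(y+.5)/k-.5+v-s,2*np.sqrt(M["m00"]/np.pi)/k
E
python3 - <<'E'
from h import *
im=cv2.imread("pics/top0.png")[:,:,::-1].copy()
dark=lambda h:h[...,2]<165
bright=lambda h:h[...,2]>218
brass=lambda h:(h[...,1]>55)&(h[...,2]>170)
red=lambda h:(h[...,1]>90)
for n,u,v,s,t,z,D in [("die_large",235,213,26,dark,.0165,88),("die_mid",321,247,24,dark,.014,78),("die_small",455,191,20,dark,.010,68),
 ("old",232,210,13,bright,.052,38),("brass",246,285,14,brass,.052,38),("small",385,262,10,bright,.034,25),("mid",477,257,11,bright,.045,32),
 ("dish",186,241,34,lambda h:h[...,2]>225,.018,121),("coupler",187,299,12,lambda h:(h[...,1]>60)&(h[...,2]>120),.052,34),("carton",297,170,22,lambda h:(h[...,1]>120)&(h[...,0]>120),.09,50)]:
    x,y,d=blob(im,u,v,s,t);p=ray("top",x,y,z)
    print(n,np.round([x,y],1),np.round(p*1000,1),"diam mm",round(d/440.17*(.9339-z)*1000,1),D)
E
```

```text
die_large [235.4 212.5] [558.5 172.3  16.5] diam mm 91.3 88
die_mid [320.8 247.5] [481.6  -4.5  14. ] diam mm 80.4 78
die_small [454.  190.9] [ 597.8 -294.6   10. ] diam mm 68.9 68
old [232.6 210.4] [557.4 172.6  52. ] diam mm 34.3 38
brass [239.4 285.9] [406. 160.  52.] diam mm 16.2 38
small [384.  261.9] [ 447.6 -133.    34. ] diam mm 14.3 25Traceback (most recent call last):
  File "<stdin>", line 10, in <module>
  File "h.py", line 14, in blob
    h=cv2.convexHull(max(cs,key=cv2.contourArea));M=cv2.moments(h)
                     ~~~^^^^^^^^^^^^^^^^^^^^^^^^
ValueError: max() iterable argument is empty
```

```bash
python3 - <<'E'
from h import *
im=cv2.imread("pics/top0.png")[:,:,::-1].copy()
h=cv2.cvtColor(im,cv2.COLOR_RGB2HSV)
for v,a,b in[(285,232,262),(262,375,396),(257,463,490)]: print(h[v,a:b,1:].tolist())
E
```

```text
[[15, 207], [14, 205], [14, 204], [20, 208], [54, 223], [53, 232], [55, 230], [61, 196], [45, 148], [15, 200], [14, 205], [12, 205], [14, 205], [14, 206], [15, 205], [14, 204], [14, 205], [14, 204], [17, 207], [36, 219], [51, 231], [53, 232], [60, 217], [70, 146], [59, 116], [40, 139], [15, 201], [15, 205], [13, 204], [14, 205]]
[[16, 206], [15, 205], [17, 200], [15, 134], [12, 125], [13, 159], [9, 216], [9, 221], [14, 207], [17, 207], [15, 205], [15, 204], [13, 199], [13, 153], [13, 135], [9, 198], [8, 218], [11, 204], [14, 203], [15, 205], [13, 203]]
[[14, 201], [15, 184], [18, 126], [11, 113], [16, 114], [9, 113], [9, 112], [11, 116], [11, 119], [13, 159], [9, 208], [8, 215], [10, 208], [14, 205], [15, 199], [14, 142], [9, 112], [14, 107], [12, 104], [13, 102], [10, 104], [8, 131], [9, 207], [8, 211], [11, 209], [15, 204], [13, 202]]
```

```bash
python3 - <<'E'
from h import *
raw=cv2.imread("pics/top0.png")[:,:,::-1].copy()
im=cv2.GaussianBlur(raw,(3,3),.6)
br=lambda h:(h[...,1]>34)&(h[...,2]>185)
zn=lambda h:(h[...,2]>208.5)
for n,u,v,s,t,z,D in [("brass",246,285,14,br,.052,38),("small",386,262,8,zn,.034,25),("mid",479,257,10,zn,.045,32),
 ("dish",186,241,34,lambda h:h[...,2]>210,.018,121),("coupler",187,299,12,lambda h:(h[...,1]>50)&(h[...,2]>120),.052,34)]:
    x,y,d=blob(im,u,v,s,t);p=ray("top",x,y,z)
    print(n,np.round([x,y],1),np.round(p*1000,1),"diam mm",round(d/440.17*(.9339-z)*1000,1),D)
print(ray("top",297,157,.09))
print(cv2.cvtColor(raw,cv2.COLOR_RGB2HSV)[247:268,479,1:].tolist(),cv2.cvtColor(raw,cv2.COLOR_RGB2HSV)[252:272,386,1:].tolist())
E
```

```text
brass [245.  285.2] [407.1 149.1  52. ] diam mm 38.7 38
small [386.5 261.2] [ 449.1 -138.2   34. ] diam mm 23.0 25
mid [482.9 257.4] [ 452.1 -335.2   45. ] diam mm 18.8 32
dish [187.5 242.1] [498.3 271.   18. ] diam mm 97.7 121
coupler [186.5 299.9] [381.3 263.8  52. ] diam mm 34.9 34
[0.65443506 0.04074098 0.09      ]
[[14, 202], [14, 202], [9, 207], [7, 208], [10, 187], [11, 141], [16, 110], [10, 102], [12, 106], [9, 108], [9, 112], [12, 107], [12, 105], [16, 124], [11, 189], [10, 213], [9, 209], [11, 203], [14, 203], [15, 204], [15, 204]] [[15, 204], [13, 203], [15, 204], [12, 208], [9, 216], [10, 203], [14, 186], [16, 194], [13, 201], [15, 204], [15, 204], [14, 205], [14, 206], [11, 218], [9, 223], [10, 207], [14, 201], [16, 204], [15, 206], [14, 204]]
```

```bash
python3 - <<'E'
from h import *
for n,u,v,z in[("mid",479.6,256.5,.045),("small",386.3,261.3,.034),("dish",185.5,241,.018),("cab",200,167,.05),("cab",200,167,.15),("cabtop",240,125,.25),("cabtop",240,125,.15),("bin",503,190,.07),("bin",503,260,.03),("vise",395,190,.1),("tealbox",420,155,.05),("brassC",245.5,285.2,.052)]: print(n,z,np.round(ray("top",u,v,z)*1000))
# scene checks: bottom fwd projection
def proj(cam,p):
    i=r.camera_info(cam);q=i["orientation"];c=R.from_quat([q[1],q[2],q[3],q[0]]).inv().apply(np.array(p)-i["origin"])
    return np.round([i["cx"]-i["fx"]*c[0]/c[2],i["cy"]+i["fy"]*c[1]/c[2]],1)
for n,p in {"old":(.5575,.1725,.052),"brass":(.4075,.149,.052),"small":(.449,-.138,.034),"mid":(.453,-.328,.045),"dies":(.598,-.295,.02),"diem":(.4816,-.0045,.028)}.items(): print(n,proj("scene",p))
E
```

```text
mid 0.045 [ 454. -328.   45.]
small 0.034 [ 449. -138.   34.]
dish 0.018 [501. 275.  18.]
cab 0.05 [648. 238.  50.]
cab 0.15 [622. 214. 150.]
cabtop 0.25 [663. 128. 250.]
cabtop 0.15 [698. 142. 150.]
bin 0.07 [ 586. -374.   70.]
bin 0.03 [ 446. -384.   30.]
vise 0.1 [ 584. -147.  100.]
tealbox 0.05 [ 666. -213.   50.]
brassC 0.052 [407. 148.  52.]
old [259.5 249.4]
brass [323. 271.]
small [390.3 217.3]
mid [432.5 185. ]
dies [377.4 182.5]
diem [342.9 237.7]
```

```bash
python3 -m creep '[{"xyz":[0,0,0],"rotation":[0,0,-8],"hand":94},{"xyz":[0,0,0],"rotation":[0,0,-16],"hand":80},{"xyz":[0,0,0],"rotation":[0,0,-25.4],"hand":70},{"xyz":[0,0,0],"rotation":[0,0,-25.4],"hand":70},{"xyz":[0,0,0],"rotation":[0,0,-25.4],"hand":70},{"xyz":[0,0,0],"rotation":[0,0,-25.4],"hand":70},{"xyz":[0,0,0],"rotation":[0,0,-25.4],"hand":70},{"xyz":[0,0,0],"rotation":[0,0,-25.4],"hand":70}]' 30
```

```text
t: 0.9
tcp_pos: [0.2791, 0.587, 0.2054]
orientation: [-0.0, 0.001, 1.0, -0.0]
contact_force: [0.9, -0.9, -0.4]
opening: 0.0701
gripper_force: 0.0
```

```bash
python3 -m creep '[{"xyz":[-22,-35,0],"rotation":[0,0,0],"hand":70},{"xyz":[-45,-70,0],"rotation":[0,0,0],"hand":70},{"xyz":[-68,-105,0],"rotation":[0,0,0],"hand":70},{"xyz":[-90,-140,0],"rotation":[0,0,0],"hand":70},{"xyz":[-112,-175,0],"rotation":[0,0,0],"hand":70},{"xyz":[-135,-210,0],"rotation":[0,0,0],"hand":70},{"xyz":[-158,-245,0],"rotation":[0,0,0],"hand":70},{"xyz":[-180,-280,0],"rotation":[0,0,0],"hand":70}]' && python3 -m creep '[{"xyz":[-22,-30,0],"rotation":[0,0,0],"hand":70},{"xyz":[-44,-60,10],"rotation":[0,0,0],"hand":70},{"xyz":[-66,-90,20],"rotation":[0,0,0],"hand":70},{"xyz":[-85,-120,35],"rotation":[0,0,0],"hand":70},{"xyz":[-98.5,-134.5,55],"rotation":[0,0,0],"hand":70},{"xyz":[-98.5,-134.5,75],"rotation":[0,0,0],"hand":70},{"xyz":[-98.5,-134.5,85],"rotation":[0,0,0],"hand":70},{"xyz":[-98.5,-134.5,85],"rotation":[0,0,0],"hand":70}]'; python3 - <<'E'
from h import *
a=r.read_camera("scene");b=r.read_camera("top")
cv2.imwrite("pics/a1.png",np.hstack([cv2.resize(a[150:330,140:400],(400,277)),cv2.resize(b[130:310,140:400],(400,277))])[:,:,::-1])
E
```

```text
t: 1.7
tcp_pos: [0.4597, 0.3055, 0.2057]
orientation: [0.0, 0.001, 1.0, 0.0]
contact_force: [0.6, -0.2, -0.4]
opening: 0.0701
gripper_force: 0.0
t: 2.5
tcp_pos: [0.5561, 0.1724, 0.1188]
orientation: [-0.002, 0.0, 1.0, -0.0]
contact_force: [-0.1, 0.5, 0.1]
opening: 0.0698
gripper_force: 0.0
```

View pics/a1.png

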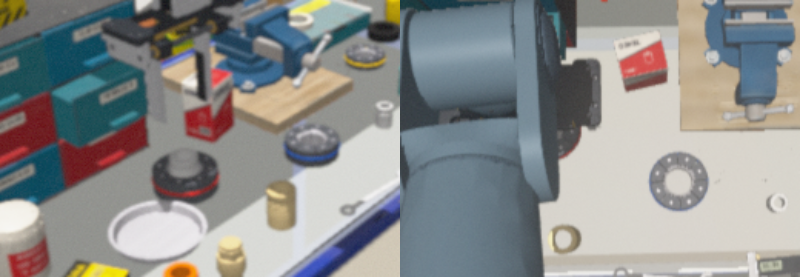

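```bash
python3 -m creep '[{"xyz":[-1,0,15],"rotation":[0,0,0],"hand":70},{"xyz":[-1,0,30],"rotation":[0,0,0],"hand":70},{"xyz":[-1,0,45],"rotation":[0,0,0],"hand":70},{"xyz":[-1,0,58],"rotation":[0,0,0],"hand":70},{"xyz":[-1,0,70],"rotation":[0,0,0],"hand":70},{"xyz":[-1,0,78],"rotation":[0,0,0],"hand":70},{"xyz":[-1,0,83],"rotation":[0,0,0],"hand":70},{"xyz":[-1,0,83],"rotation":[0,0,0],"hand":70}]' 20 && python3 -m creep '[{"xyz":[0,0,0],"rotation":[0,0,0],"hand":55},{"xyz":[0,0,0],"rotation":[0,0,0],"hand":45},{"xyz":[0,0,0],"rotation":[0,0,0],"hand":34},{"xyz":[0,0,0],"rotation":[0,0,0],"hand":34},{"xyz":[0,0,0],"rotation":[0,0,0],"hand":34},{"xyz":[0,0,0],"rotation":[0,0,0],"hand":34},{"xyz":[0,0,0],"rotation":[0,0,0],"hand":34},{"xyz":[0,0,0],"rotation":[0,0,0],"hand":34}]'
```

```text
t: 3.4
tcp_pos: [0.558, 0.1724, 0.0367]
orientation: [-0.001, 0.0, 1.0, -0.0]
contact_force: [-1.0, 0.8, 0.2]
opening: 0.07
gripper_force: 0.0
t: 4.2
tcp_pos: [0.5587, 0.1726, 0.0378]
orientation: [0.0, 0.0, 1.0, 0.0]
contact_force: [0.4, 1.2, 4.3]
opening: 0.0376
gripper_force: 20.0
```

```bash
python3 -m creep '[{"xyz":[0,0,-8],"rotation":[0,0,0],"hand":34},{"xyz":[0,0,-20],"rotation":[0,0,0],"hand":34},{"xyz":[0,0,-35],"rotation":[0,0,0],"hand":34},{"xyz":[0,0,-50],"rotation":[0,0,0],"hand":34},{"xyz":[0,0,-60],"rotation":[0,0,0],"hand":34},{"xyz":[0,0,-68],"rotation":[0,0,0],"hand":34},{"xyz":[0,0,-70],"rotation":[0,0,0],"hand":34},{"xyz":[0,0,-70],"rotation":[0,0,0],"hand":34}]' 25 && python3 -m creep '[{"xyz":[8,14,0],"rotation":[0,0,0],"hand":34},{"xyz":[18,32,0],"rotation":[0,0,0],"hand":34},{"xyz":[30,54,0],"rotation":[0,0,0],"hand":34},{"xyz":[42,76,0],"rotation":[0,0,0],"hand":34},{"xyz":[52,94,0],"rotation":[0,0,0],"hand":34},{"xyz":[57,102,0],"rotation":[0,0,0],"hand":34},{"xyz":[57,102,10],"rotation":[0,0,0],"hand":34},{"xyz":[57,102,20],"rotation":[0,0,0],"hand":34}]';  python3 - <<'E'
from h import *
a=r.read_camera("scene")
cv2.imwrite("pics/a2.png",cv2.resize(a[190:370,140:400],(780,540))[:,:,::-1])
E
```

```text
t: 5.0
tcp_pos: [0.5584, 0.1724, 0.1076]
orientation: [0.0, 0.0, 1.0, -0.0]
contact_force: [-0.4, 0.1, -2.1]
opening: 0.0371
gripper_force: 25.0
t: 5.8
tcp_pos: [0.5013, 0.2743, 0.0865]
orientation: [-0.0, 0.0, 1.0, -0.0]
contact_force: [-0.5, 0.5, -1.4]
opening: 0.0376
gripper_force: 25.0
```

View pics/a2.png

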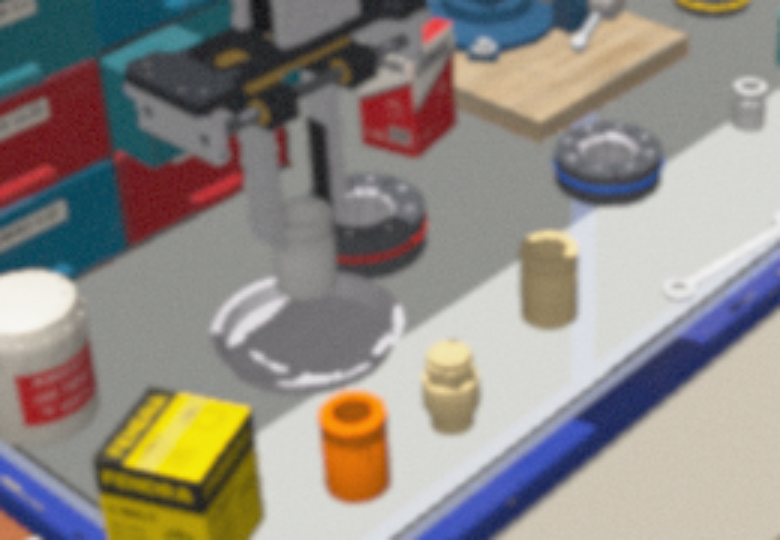

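```bash
python3 -m creep '[{"xyz":[0,0,10],"rotation":[0,0,0],"hand":34},{"xyz":[0,0,20],"rotation":[0,0,0],"hand":34},{"xyz":[0,0,30],"rotation":[0,0,0],"hand":34},{"xyz":[0,0,37],"rotation":[0,0,0],"hand":34},{"xyz":[0,0,41],"rotation":[0,0,0],"hand":34},{"xyz":[0,0,43.5],"rotation":[0,0,0],"hand":34},{"xyz":[0,0,44],"rotation":[0,0,0],"hand":34},{"xyz":[0,0,44],"rotation":[0,0,0],"hand":34}]'
```

```text
t: 6.65
tcp_pos: [0.5017, 0.2745, 0.0437]
orientation: [0.0, 0.0, 1.0, 0.0]
contact_force: [0.7, -0.5, -1.4]
opening: 0.0371
gripper_force: 25.0
```

Not touching yet; creep down a little, then release and rise.

```bash
python3 -m creep '[{"xyz":[0,0,0.5],"rotation":[0,0,0],"hand":34},{"xyz":[0,0,1],"rotation":[0,0,0],"hand":34},{"xyz":[0,0,1.5],"rotation":[0,0,0],"hand":34},{"xyz":[0,0,1.5],"rotation":[0,0,0],"hand":34},{"xyz":[0,0,1.5],"rotation":[0,0,0],"hand":34},{"xyz":[0,0,1.5],"rotation":[0,0,0],"hand":34},{"xyz":[0,0,1.5],"rotation":[0,0,0],"hand":34},{"xyz":[0,0,1.5],"rotation":[0,0,0],"hand":34}]'
```

```text
t: 7.45
tcp_pos: [0.5019, 0.2746, 0.0428]
orientation: [0.0, 0.0, 1.0, 0.0]
contact_force: [-2.4, -0.6, 5.8]
opening: 0.0372
gripper_force: 25.0
```

```bash
python3 -m creep '[{"xyz":[0,0,0],"rotation":[0,0,0],"hand":40},{"xyz":[0,0,0],"rotation":[0,0,0],"hand":46},{"xyz":[0,0,0],"rotation":[0,0,0],"hand":58},{"xyz":[0,0,0],"rotation":[0,0,0],"hand":70},{"xyz":[0,0,0],"rotation":[0,0,0],"hand":70},{"xyz":[0,0,-15],"rotation":[0,0,0],"hand":70},{"xyz":[0,0,-40],"rotation":[0,0,0],"hand":70},{"xyz":[0,0,-60],"rotation":[0,0,0],"hand":70}]' 20 && python3 -m creep '[{"xyz":[12,-16,-10],"rotation":[0,0,0],"hand":70},{"xyz":[32,-42,-10],"rotation":[0,0,0],"hand":70},{"xyz":[52,-69,-10],"rotation":[0,0,0],"hand":70},{"xyz":[72,-96,-10],"rotation":[0,0,0],"hand":70},{"xyz":[88,-117,-10],"rotation":[0,0,0],"hand":70},{"xyz":[94.5,-125.5,-10],"rotation":[0,0,0],"hand":70},{"xyz":[94.5,-125.5,-10],"rotation":[0,0,0],"hand":70},{"xyz":[94.5,-125.5,-10],"rotation":[0,0,0],"hand":70}]';  python3 - <<'E'
from h import *
a=r.read_camera("scene")
cv2.imwrite("pics/a3.png",cv2.resize(a[170:370,160:420],(780,600))[:,:,::-1])
E
```

```text
t: 8.25
tcp_pos: [0.5019, 0.2746, 0.1041]
orientation: [0.001, 0.0, 1.0, 0.0]
contact_force: [0.4, -1.0, -0.1]
opening: 0.0698
gripper_force: 0.0
t: 9.05
tcp_pos: [0.4078, 0.1494, 0.1128]
orientation: [0.001, 0.0, 1.0, 0.0]
contact_force: [-0.0, -0.4, 0.1]
opening: 0.0698
gripper_force: 0.0
```

View pics/a3.png

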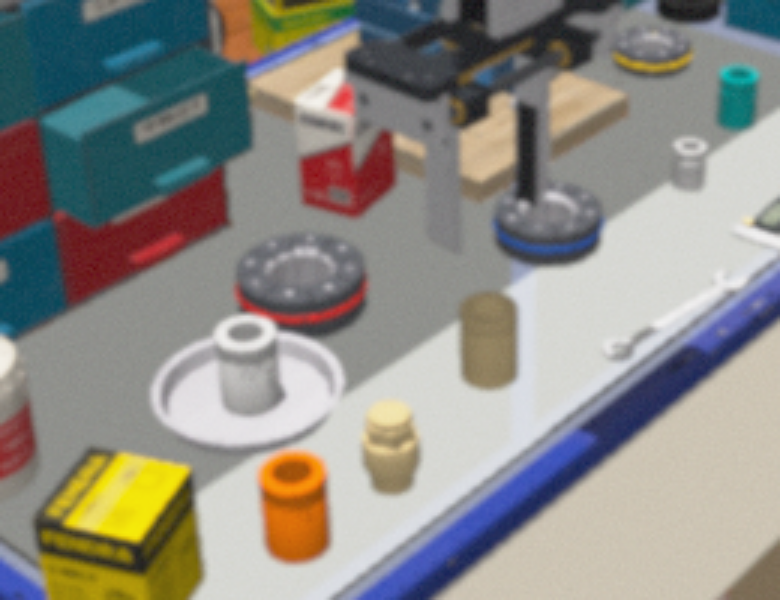

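Old ferrule stands in the dish at crop (247,370), and the gripper is above the brass ferrule at crop (488,340).

```bash
python3 -m creep '[{"xyz":[0,0,15],"rotation":[0,0,0],"hand":70},{"xyz":[0,0,30],"rotation":[0,0,0],"hand":70},{"xyz":[0,0,45],"rotation":[0,0,0],"hand":70},{"xyz":[0,0,58],"rotation":[0,0,0],"hand":70},{"xyz":[0,0,68],"rotation":[0,0,0],"hand":70},{"xyz":[0,0,74],"rotation":[0,0,0],"hand":70},{"xyz":[0,0,75],"rotation":[0,0,0],"hand":70},{"xyz":[0,0,75],"rotation":[0,0,0],"hand":70}]' 20 && python3 -m creep '[{"xyz":[0,0,0],"rotation":[0,0,0],"hand":55},{"xyz":[0,0,0],"rotation":[0,0,0],"hand":45},{"xyz":[0,0,0],"rotation":[0,0,0],"hand":34},{"xyz":[0,0,0],"rotation":[0,0,0],"hand":34},{"xyz":[0,0,0],"rotation":[0,0,0],"hand":34},{"xyz":[0,0,0],"rotation":[0,0,0],"hand":34},{"xyz":[0,0,0],"rotation":[0,0,0],"hand":34},{"xyz":[0,0,0],"rotation":[0,0,0],"hand":34}]' && python3 -m creep '[{"xyz":[0,0,-5],"rotation":[0,0,0],"hand":34},{"xyz":[0,0,-15],"rotation":[0,0,0],"hand":34},{"xyz":[0,0,-30],"rotation":[0,0,0],"hand":34},{"xyz":[0,0,-45],"rotation":[0,0,0],"hand":34},{"xyz":[0,0,-58],"rotation":[0,0,0],"hand":34},{"xyz":[0,0,-67],"rotation":[0,0,0],"hand":34},{"xyz":[0,0,-70],"rotation":[0,0,0],"hand":34},{"xyz":[0,0,-70],"rotation":[0,0,0],"hand":34}]'
```

```text
t: 9.9
tcp_pos: [0.4072, 0.1491, 0.0372]
orientation: [0.0, 0.0, 1.0, 0.0]
contact_force: [-0.2, 0.6, 1.1]
opening: 0.0696
gripper_force: 0.0
t: 10.7
tcp_pos: [0.4071, 0.1491, 0.0372]
orientation: [0.0, 0.0, 1.0, 0.0]
contact_force: [-0.6, 1.3, 2.2]
opening: 0.0375
gripper_force: 20.0
t: 11.5
tcp_pos: [0.407, 0.149, 0.1073]
orientation: [0.0, 0.0, 1.0, 0.0]
contact_force: [0.4, -0.7, -1.9]
opening: 0.0373
gripper_force: 20.0
```

```bash
python3 -m creep '[{"xyz":[-15,2,0],"rotation":[0,0,0],"hand":34},{"xyz":[-45,7,0],"rotation":[0,0,0],"hand":34},{"xyz":[-80,12,0],"rotation":[0,0,0],"hand":34},{"xyz":[-115,18,0],"rotation":[0,0,0],"hand":34},{"xyz":[-140,22,0],"rotation":[0,0,0],"hand":34},{"xyz":[-151,23.5,0],"rotation":[0,0,0],"hand":34},{"xyz":[-151,23.5,12],"rotation":[0,0,0],"hand":34},{"xyz":[-151,23.5,25],"rotation":[0,0,0],"hand":34}]' && python3 -m creep '[{"xyz":[0,0,6],"rotation":[0,0,0],"hand":34},{"xyz":[0,0,12],"rotation":[0,0,0],"hand":34},{"xyz":[0,0,16],"rotation":[0,0,0],"hand":34},{"xyz":[0,0,20],"rotation":[0,0,0],"hand":34},{"xyz":[0,0,24],"rotation":[0,0,0],"hand":34},{"xyz":[0,0,28],"rotation":[0,0,0],"hand":34},{"xyz":[0,0,31],"rotation":[0,0,0],"hand":34},{"xyz":[0,0,31],"rotation":[0,0,0],"hand":34}]'
```

```text
t: 12.3
tcp_pos: [0.5566, 0.1723, 0.0805]
orientation: [-0.001, 0.0, 1.0, -0.0]
contact_force: [-0.1, -0.1, -2.7]
opening: 0.0371
gripper_force: 20.0
t: 13.1
tcp_pos: [0.5576, 0.1724, 0.0505]
orientation: [-0.0, 0.0, 1.0, -0.0]
contact_force: [0.0, 0.1, -0.6]
opening: 0.0374
gripper_force: 20.0
```

```bash
python3 -m creep '[{"xyz":[0,0,4],"rotation":[0,0,0],"hand":34},{"xyz":[0,0,7],"rotation":[0,0,0],"hand":34},{"xyz":[0,0,9],"rotation":[0,0,0],"hand":34},{"xyz":[0,0,11],"rotation":[0,0,0],"hand":34},{"xyz":[0,0,12.5],"rotation":[0,0,0],"hand":34},{"xyz":[0,0,13.5],"rotation":[0,0,0],"hand":34},{"xyz":[0,0,13.5],"rotation":[0,0,0],"hand":34},{"xyz":[0,0,13.5],"rotation":[0,0,0],"hand":34}]'
```

```text
t: 13.9
tcp_pos: [0.558, 0.1724, 0.0375]
orientation: [0.0, 0.0, 1.0, -0.0]
contact_force: [-0.0, 0.3, -1.8]
opening: 0.0374
gripper_force: 20.0
```

```bash
python3 -m creep '[{"xyz":[0,0,0],"rotation":[0,0,0],"hand":40},{"xyz":[0,0,0],"rotation":[0,0,0],"hand":46},{"xyz":[0,0,0],"rotation":[0,0,0],"hand":58},{"xyz":[0,0,0],"rotation":[0,0,0],"hand":66},{"xyz":[0,0,-15],"rotation":[0,0,0],"hand":66},{"xyz":[0,0,-40],"rotation":[0,0,0],"hand":66},{"xyz":[0,0,-80],"rotation":[0,0,0],"hand":66},{"xyz":[0,0,-110],"rotation":[0,0,0],"hand":66}]' 20 && python3 -m creep '[{"xyz":[10,0,0],"rotation":[0,0,8],"hand":60},{"xyz":[25,0,0],"rotation":[0,0,16],"hand":60},{"xyz":[40,0,0],"rotation":[0,0,24],"hand":60},{"xyz":[55,0,0],"rotation":[0,0,32],"hand":60},{"xyz":[70,0,0],"rotation":[0,0,40],"hand":60},{"xyz":[85,0,0],"rotation":[0,0,48],"hand":60},{"xyz":[98,0,0],"rotation":[0,0,56],"hand":60},{"xyz":[104,0,0],"rotation":[0,0,64],"hand":60}]' && python3 -m creep '[{"xyz":[-18,-9,0],"rotation":[0,0,6],"hand":60},{"xyz":[-45,-22,0],"rotation":[0,0,14],"hand":60},{"xyz":[-75,-37,0],"rotation":[0,0,20],"hand":60},{"xyz":[-105,-51,0],"rotation":[0,0,26],"hand":60},{"xyz":[-135,-66,0],"rotation":[0,0,26],"hand":60},{"xyz":[-160,-78,0],"rotation":[0,0,26],"hand":60},{"xyz":[-180,-88,0],"rotation":[0,0,26],"hand":60},{"xyz":[-180,-88,0],"rotation":[0,0,26],"hand":60}]'
```

```text
t: 14.7
tcp_pos: [0.5586, 0.1725, 0.1509]
orientation: [0.001, 0.0, 1.0, 0.0]
contact_force: [0.3, -0.2, -1.0]
opening: 0.0662
gripper_force: 0.0
t: 15.5
tcp_pos: [0.4532, 0.1726, 0.1486]
orientation: [0.0, 0.532, 0.846, 0.0]
contact_force: [0.7, -0.4, 0.2]
opening: 0.0597
gripper_force: 0.0
t: 16.3
tcp_pos: [0.4541, -0.0299, 0.1488]
orientation: [0.001, 0.709, 0.706, 0.0]
contact_force: [0.1, 0.3, -0.8]
opening: 0.0599
gripper_force: 0.0
```

```bash
python3 - <<'E'
from h import *
cv2.imwrite("pics/a4.png",np.hstack([cv2.resize(r.read_camera("scene"),(400,300)),cv2.resize(r.read_camera("top"),(400,300))])[:,:,::-1])
o=r.observe();print(o["qpos"],o["tcp_pos"])
E
```

```text
[-3.11872980e-01 -1.68683531e-01  2.09307135e+00  3.81976607e-04
  1.21621974e+00 -3.10530175e-01] [ 0.45381846 -0.02789584  0.14824423]
```

View pics/a4.png

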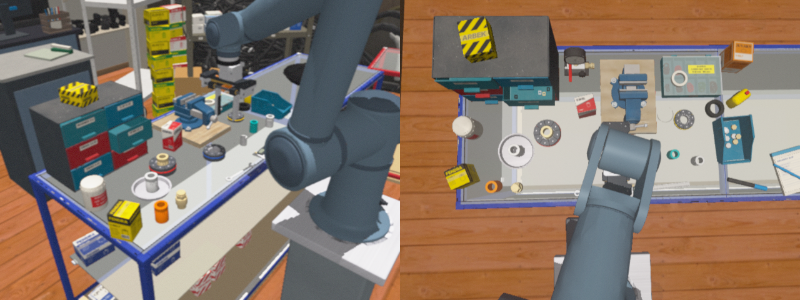

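```bash
python3 -m creep '[{"xyz":[-30,0,0],"rotation":[0,0,0],"hand":56},{"xyz":[-75,0,0],"rotation":[0,0,0],"hand":56},{"xyz":[-120,0,0],"rotation":[0,0,0],"hand":56},{"xyz":[-165,0,0],"rotation":[0,0,0],"hand":56},{"xyz":[-210,0,0],"rotation":[0,0,0],"hand":56},{"xyz":[-255,0,0],"rotation":[0,0,0],"hand":56},{"xyz":[-290,0,0],"rotation":[0,0,0],"hand":56},{"xyz":[-300,0,0],"rotation":[0,0,0],"hand":56}]' && python3 -m creep '[{"xyz":[0,0,0],"rotation":[0,0,0],"hand":56},{"xyz":[0,0,15],"rotation":[0,0,0],"hand":56},{"xyz":[0,0,35],"rotation":[0,0,0],"hand":56},{"xyz":[0,0,55],"rotation":[0,0,0],"hand":56},{"xyz":[0,0,70],"rotation":[0,0,0],"hand":56},{"xyz":[0,0,75],"rotation":[0,0,0],"hand":56},{"xyz":[0,0,75],"rotation":[0,0,0],"hand":56},{"xyz":[0,0,75],"rotation":[0,0,0],"hand":56}]'; python3 - <<'E'
from h import *
a=r.read_camera("scene");b=r.read_camera("top")
cv2.imwrite("pics/a5.png",np.hstack([cv2.resize(a[110:240,340:500],(400,325),interpolation=2),cv2.resize(b[160:290,410:570],(400,325),interpolation=2)])[:,:,::-1])
E
```

```text
t: 17.2
tcp_pos: [0.454, -0.3298, 0.1479]
orientation: [0.0, 0.708, 0.706, -0.0]
contact_force: [-0.1, 0.2, 0.4]
opening: 0.0564
gripper_force: 0.0
t: 18.0
tcp_pos: [0.454, -0.328, 0.0731]
orientation: [0.001, 0.707, 0.707, -0.0]
contact_force: [0.2, -0.0, 0.7]
opening: 0.0558
gripper_force: 0.0
```

View pics/a5.png

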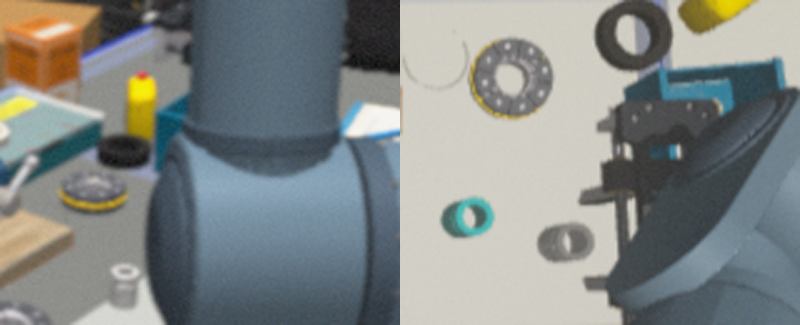

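```bash
python3 -m creep '[{"xyz":[0,0,10],"rotation":[0,0,0],"hand":56},{"xyz":[0,0,22],"rotation":[0,0,0],"hand":56},{"xyz":[0,0,32],"rotation":[0,0,0],"hand":56},{"xyz":[0,0,39],"rotation":[0,0,0],"hand":56},{"xyz":[0,0,41],"rotation":[0,0,0],"hand":56},{"xyz":[0,0,41],"rotation":[0,0,0],"hand":45},{"xyz":[0,0,41],"rotation":[0,0,0],"hand":38},{"xyz":[0,0,41],"rotation":[0,0,0],"hand":28}]' 18 && python3 -m creep '[{"xyz":[0,0,0],"rotation":[0,0,0],"hand":28},{"xyz":[0,0,0],"rotation":[0,0,0],"hand":28},{"xyz":[0,0,0],"rotation":[0,0,0],"hand":28},{"xyz":[0,0,-8],"rotation":[0,0,0],"hand":28},{"xyz":[0,0,-20],"rotation":[0,0,0],"hand":28},{"xyz":[0,0,-40],"rotation":[0,0,0],"hand":28},{"xyz":[0,0,-65],"rotation":[0,0,0],"hand":28},{"xyz":[0,0,-70],"rotation":[0,0,0],"hand":28}]'
```

```text
t: 18.9
tcp_pos: [0.4538, -0.3282, 0.032]
orientation: [0.001, 0.707, 0.707, -0.0]
contact_force: [0.1, -1.3, 0.4]
opening: 0.0354
gripper_force: 0.0
t: 19.7
tcp_pos: [0.4551, -0.3296, 0.1054]
orientation: [0.003, 0.707, 0.707, -0.0]
contact_force: [0.5, -0.4, -0.3]
opening: 0.0315
gripper_force: 18.0
```

```bash
python3 -m creep '[{"xyz":[10,0,-15],"rotation":[0,0,0],"hand":28},{"xyz":[35,0,-20],"rotation":[0,0,0],"hand":28},{"xyz":[80,5,-20],"rotation":[0,0,0],"hand":28},{"xyz":[125,10,-20],"rotation":[0,0,0],"hand":28},{"xyz":[170,15,-20],"rotation":[0,0,0],"hand":28},{"xyz":[215,20,-20],"rotation":[0,0,0],"hand":28},{"xyz":[255,24,-20],"rotation":[0,0,0],"hand":28},{"xyz":[285,27.6,-20],"rotation":[0,0,0],"hand":28}]' && python3 -m creep '[{"xyz":[20,0,0],"rotation":[0,0,0],"hand":28},{"xyz":[32,0,0],"rotation":[0,0,0],"hand":28},{"xyz":[38.5,0,0],"rotation":[0,0,0],"hand":28},{"xyz":[38.5,0,10],"rotation":[0,0,0],"hand":28},{"xyz":[38.5,0,25],"rotation":[0,0,0],"hand":28},{"xyz":[38.5,0,40],"rotation":[0,0,0],"hand":28},{"xyz":[38.5,0,50],"rotation":[0,0,0],"hand":28},{"xyz":[38.5,0,50],"rotation":[0,0,0],"hand":28}]'; python3 - <<'E'
from h import *
a=r.read_camera("scene");b=r.read_camera("top")
cv2.imwrite("pics/a6.png",np.hstack([cv2.resize(a[170:270,290:410],(400,333),interpolation=2),cv2.resize(b[190:290,260:380],(400,333),interpolation=2)])[:,:,::-1])
E
```

```text
t: 20.5
tcp_pos: [0.4806, -0.0405, 0.1211]
orientation: [-0.0, 0.707, 0.707, -0.0]
contact_force: [0.3, -0.3, -0.5]
opening: 0.0314
gripper_force: 18.0
t: 21.3
tcp_pos: [0.4798, -0.0048, 0.0695]
orientation: [-0.002, 0.708, 0.707, -0.001]
contact_force: [0.3, -0.1, -0.6]
opening: 0.0312
gripper_force: 18.0
```

View pics/a6.png

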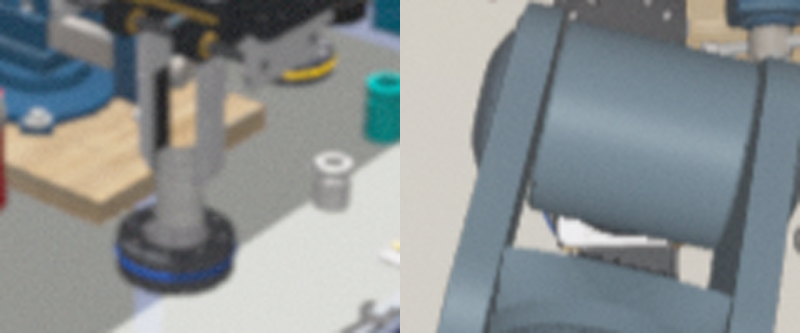

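```bash
python3 -m creep '[{"xyz":[1,0,3],"rotation":[0,0,0],"hand":28},{"xyz":[1,0,6],"rotation":[0,0,0],"hand":28},{"xyz":[1,0,9],"rotation":[0,0,0],"hand":28},{"xyz":[1,0,12],"rotation":[0,0,0],"hand":28},{"xyz":[1,0,15],"rotation":[0,0,0],"hand":28},{"xyz":[1,0,18],"rotation":[0,0,0],"hand":28},{"xyz":[1,0,20],"rotation":[0,0,0],"hand":28},{"xyz":[1,0,20],"rotation":[0,0,0],"hand":28}]'
```

```text
t: 22.2
tcp_pos: [0.4809, -0.0033, 0.0511]
orientation: [-0.0, 0.707, 0.707, -0.0]
contact_force: [0.8, 0.0, -0.8]
opening: 0.0315
gripper_force: 18.0
```

```bash
python3 -m creep '[{"xyz":[0,0,4],"rotation":[0,0,0],"hand":28},{"xyz":[0,0,8],"rotation":[0,0,0],"hand":28},{"xyz":[0,0,11],"rotation":[0,0,0],"hand":28},{"xyz":[0,0,14],"rotation":[0,0,0],"hand":28},{"xyz":[0,0,16.5],"rotation":[0,0,0],"hand":28},{"xyz":[0,0,18.5],"rotation":[0,0,0],"hand":28},{"xyz":[0,0,18.5],"rotation":[0,0,0],"hand":28},{"xyz":[0,0,18.5],"rotation":[0,0,0],"hand":28}]'
```

```text
t: 23.0
tcp_pos: [0.4812, -0.0034, 0.033]
orientation: [0.0, 0.707, 0.707, -0.0]
contact_force: [-0.6, 0.4, -1.0]
opening: 0.0318
gripper_force: 18.0
```

```bash
python3 -m creep '[{"xyz":[0,0,0],"rotation":[0,0,0],"hand":34},{"xyz":[0,0,0],"rotation":[0,0,0],"hand":40},{"xyz":[0,0,0],"rotation":[0,0,0],"hand":50},{"xyz":[0,0,0],"rotation":[0,0,0],"hand":54},{"xyz":[0,0,-15],"rotation":[0,0,0],"hand":54},{"xyz":[0,0,-40],"rotation":[0,0,0],"hand":54},{"xyz":[0,0,-65],"rotation":[0,0,0],"hand":54},{"xyz":[0,0,-75],"rotation":[0,0,0],"hand":54}]' 18 && python3 -m creep '[{"xyz":[-20,-5,0],"rotation":[0,0,0],"hand":50},{"xyz":[-50,-12,0],"rotation":[0,0,0],"hand":50},{"xyz":[-85,-20,0],"rotation":[0,0,0],"hand":50},{"xyz":[-115,-28,0],"rotation":[0,0,0],"hand":50},{"xyz":[-134.5,-32.6,0],"rotation":[0,0,0],"hand":50},{"xyz":[-134.5,-32.6,15],"rotation":[0,0,0],"hand":50},{"xyz":[-134.5,-32.6,35],"rotation":[0,0,0],"hand":50},{"xyz":[-134.5,-32.6,45],"rotation":[0,0,0],"hand":50}]'; python3 - <<'E'
from h import *
a=r.read_camera("scene");b=r.read_camera("top")
cv2.imwrite("pics/a7.png",np.hstack([cv2.resize(a[150:270,310:454],(400,333),interpolation=2),cv2.resize(b[190:310,300:444],(400,333),interpolation=2)])[:,:,::-1])
E
```

```text
t: 23.8
tcp_pos: [0.4827, -0.0038, 0.1104]
orientation: [0.002, 0.707, 0.707, 0.001]
contact_force: [0.7, -0.2, 0.5]
opening: 0.0539
gripper_force: 0.0
t: 24.6
tcp_pos: [0.4473, -0.1374, 0.061]
orientation: [-0.001, 0.707, 0.707, -0.0]
contact_force: [-0.4, 0.2, 0.6]
opening: 0.0498
gripper_force: 0.0
```

View pics/a7.png

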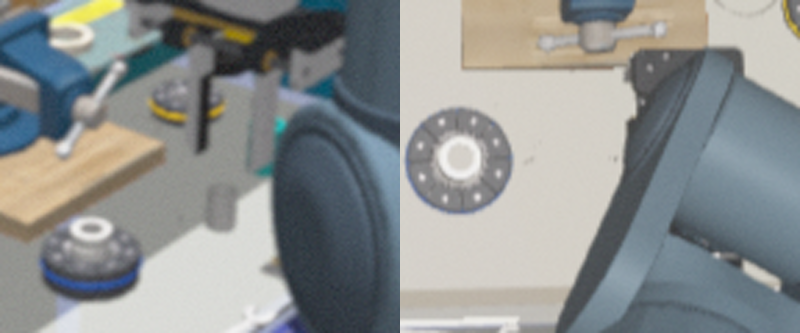

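```bash
python3 -m creep '[{"xyz":[0,0,10],"rotation":[0,0,0],"hand":50},{"xyz":[0,0,20],"rotation":[0,0,0],"hand":50},{"xyz":[0,0,30],"rotation":[0,0,0],"hand":50},{"xyz":[0,0,36],"rotation":[0,0,0],"hand":50},{"xyz":[0,0,37],"rotation":[0,0,0],"hand":50},{"xyz":[0,0,37],"rotation":[0,0,0],"hand":40},{"xyz":[0,0,37],"rotation":[0,0,0],"hand":30},{"xyz":[0,0,37],"rotation":[0,0,0],"hand":21}]' 18 && python3 -m creep '[{"xyz":[0,0,0],"rotation":[0,0,0],"hand":21},{"xyz":[0,0,0],"rotation":[0,0,0],"hand":21},{"xyz":[0,0,0],"rotation":[0,0,0],"hand":21},{"xyz":[0,0,0],"rotation":[0,0,0],"hand":21},{"xyz":[0,0,-8],"rotation":[0,0,0],"hand":21},{"xyz":[0,0,-20],"rotation":[0,0,0],"hand":21},{"xyz":[0,0,-40],"rotation":[0,0,0],"hand":21},{"xyz":[0,0,-60],"rotation":[0,0,0],"hand":21}]'
```

```text
t: 25.5
tcp_pos: [0.4489, -0.1381, 0.0264]
orientation: [0.0, 0.707, 0.707, 0.0]
contact_force: [-0.7, 0.5, 0.1]
opening: 0.0294
gripper_force: 0.0
t: 26.3
tcp_pos: [0.4483, -0.1377, 0.0871]
orientation: [-0.0, 0.707, 0.707, -0.0]
contact_force: [0.0, 0.3, -0.9]
opening: 0.0245
gripper_force: 18.0
```

```bash
python3 -m creep '[{"xyz":[-15,0,-20],"rotation":[0,0,0],"hand":21},{"xyz":[-45,0,-35],"rotation":[0,0,0],"hand":21},{"xyz":[-80,15,-35],"rotation":[0,0,0],"hand":21},{"xyz":[-115,40,-35],"rotation":[0,0,0],"hand":21},{"xyz":[-145,75,-35],"rotation":[0,0,0],"hand":21},{"xyz":[-157,110,-35],"rotation":[0,0,0],"hand":21},{"xyz":[-157,138,-35],"rotation":[0,0,0],"hand":21},{"xyz":[-157,149,-35],"rotation":[0,0,0],"hand":21}]' && python3 -m creep '[{"xyz":[0,0,0],"rotation":[0,0,0],"hand":21},{"xyz":[0,0,10],"rotation":[0,0,0],"hand":21},{"xyz":[0,0,25],"rotation":[0,0,0],"hand":21},{"xyz":[0,0,40],"rotation":[0,0,0],"hand":21},{"xyz":[0,0,55],"rotation":[0,0,0],"hand":21},{"xyz":[0,0,62],"rotation":[0,0,0],"hand":21},{"xyz":[0,0,65],"rotation":[0,0,0],"hand":21},{"xyz":[0,0,65],"rotation":[0,0,0],"hand":21}]'; python3 - <<'E'
from h import *
a=r.read_camera("scene");b=r.read_camera("top")
cv2.imwrite("pics/a8.png",np.hstack([cv2.resize(a[110:230,310:454],(400,333),interpolation=2),cv2.resize(b[130:250,390:534],(400,333),interpolation=2)])[:,:,::-1])
E
```

```text
t: 27.1
tcp_pos: [0.5992, -0.2953, 0.1216]
orientation: [0.0, 0.707, 0.707, 0.0]
contact_force: [-0.7, -0.5, -1.4]
opening: 0.0244
gripper_force: 18.0
t: 27.9
tcp_pos: [0.5973, -0.2949, 0.0555]
orientation: [-0.0, 0.707, 0.707, -0.0]
contact_force: [0.3, -0.1, -1.6]
opening: 0.0246
gripper_force: 18.0
```

View pics/a8.png

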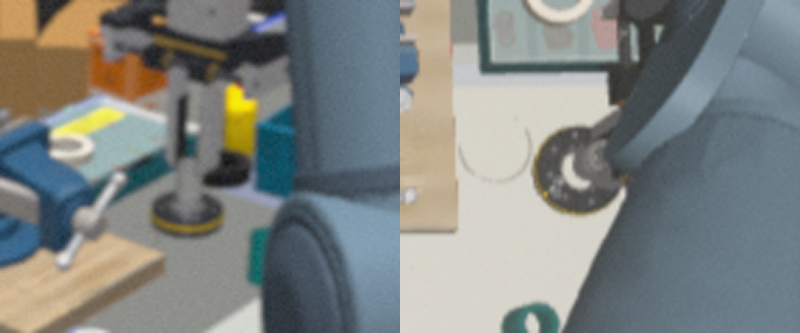

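```bash
python3 -m creep '[{"xyz":[0,0,3],"rotation":[0,0,0],"hand":21},{"xyz":[0,0,6],"rotation":[0,0,0],"hand":21},{"xyz":[0,0,9],"rotation":[0,0,0],"hand":21},{"xyz":[0,0,12],"rotation":[0,0,0],"hand":21},{"xyz":[0,0,15],"rotation":[0,0,0],"hand":21},{"xyz":[0,0,18],"rotation":[0,0,0],"hand":21},{"xyz":[0,0,18],"rotation":[0,0,0],"hand":21},{"xyz":[0,0,18],"rotation":[0,0,0],"hand":21}]'
```

```text
t: 28.8
tcp_pos: [0.5975, -0.295, 0.0379]
orientation: [-0.0, 0.707, 0.707, -0.0]
contact_force: [-0.7, -0.7, -1.2]
opening: 0.0244
gripper_force: 18.0
```

```bash
python3 -m creep '[{"xyz":[0,0,3],"rotation":[0,0,0],"hand":21},{"xyz":[0,0,6],"rotation":[0,0,0],"hand":21},{"xyz":[0,0,8],"rotation":[0,0,0],"hand":21},{"xyz":[0,0,10],"rotation":[0,0,0],"hand":21},{"xyz":[0,0,11],"rotation":[0,0,0],"hand":21},{"xyz":[0,0,11],"rotation":[0,0,0],"hand":21},{"xyz":[0,0,11],"rotation":[0,0,0],"hand":21},{"xyz":[0,0,11],"rotation":[0,0,0],"hand":21}]'
```

```text
t: 29.6
tcp_pos: [0.5976, -0.2951, 0.0271]
orientation: [0.0, 0.707, 0.707, 0.0]
contact_force: [0.8, 0.1, -1.5]
opening: 0.0242
gripper_force: 18.0
```

Seated within 1 mm. Release, rise, and back off towards the robot for a clear view.

```bash
python3 -m creep '[{"xyz":[0,0,0],"rotation":[0,0,0],"hand":27},{"xyz":[0,0,0],"rotation":[0,0,0],"hand":33},{"xyz":[0,0,0],"rotation":[0,0,0],"hand":45},{"xyz":[0,0,0],"rotation":[0,0,0],"hand":50},{"xyz":[0,0,-15],"rotation":[0,0,0],"hand":50},{"xyz":[0,0,-45],"rotation":[0,0,0],"hand":50},{"xyz":[0,0,-90],"rotation":[0,0,0],"hand":50},{"xyz":[0,0,-130],"rotation":[0,0,0],"hand":50}]' && python3 -m creep '[{"xyz":[0,-20,-20],"rotation":[0,0,0],"hand":50},{"xyz":[0,-50,-40],"rotation":[0,0,0],"hand":50},{"xyz":[-20,-85,-50],"rotation":[0,0,0],"hand":50},{"xyz":[-50,-120,-50],"rotation":[0,0,0],"hand":50},{"xyz":[-90,-140,-50],"rotation":[0,0,0],"hand":50},{"xyz":[-130,-150,-50],"rotation":[0,0,0],"hand":50},{"xyz":[-150,-150,-50],"rotation":[0,0,0],"hand":50},{"xyz":[-150,-150,-50],"rotation":[0,0,0],"hand":50}]'; python3 - <<'E'
from h import *
a=r.read_camera("scene");b=r.read_camera("top")
cv2.imwrite("pics/a9.png",np.vstack([cv2.resize(a[130:340,180:460],(400,300),interpolation=2),cv2.resize(b[130:310,150:510],(600,300),interpolation=2)[:,:400]])[:,:,::-1])
cv2.imwrite("pics/a9.png",np.hstack([cv2.resize(a[140:330,190:450],(400,292),interpolation=2),cv2.resize(b[140:310,150:500],(400,292),interpolation=2)])[:,:,::-1])
E
```

```text
t: 30.4
tcp_pos: [0.5976, -0.295, 0.1599]
orientation: [0.001, 0.707, 0.707, 0.0]
contact_force: [1.7, -0.3, -0.4]
opening: 0.0497
gripper_force: 0.0
t: 31.2
tcp_pos: [0.4466, -0.4474, 0.2082]
orientation: [0.001, 0.708, 0.706, -0.0]
contact_force: [-0.3, 0.0, -0.7]
opening: 0.0498
gripper_force: 0.0
```

View pics/a9.png

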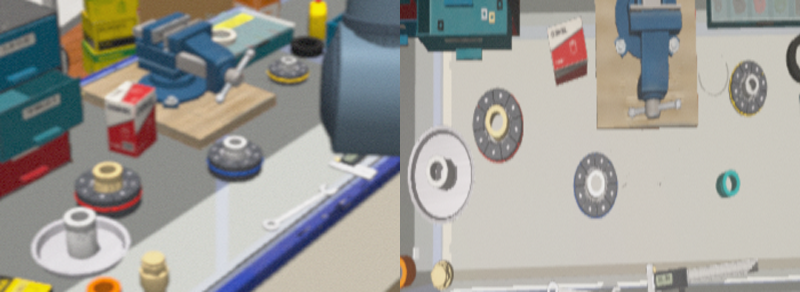

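All four ferrules stand upright where they belong. In the crop they are at dish (80,232), large die (108,175), mid die (235,147) and small die (290,65). The coupler and carton haven't moved.

```bash
python3 -c "
from rig import r
print(r.hand_in())"
```

```text
the job is handed in; nothing more can be done
None
```

I handed the job in at about 31 s; the last pictures show the brass, middle and small ferrules upright in their die sets, the old ferrule upright in the dish, and the coupler and carton where they were, but the hand-in gave no verdict.

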